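Open the child-resistant cap of a brush-cleaner jug

ROBOT

A 7-joint arm with a two-finger parallel gripper is mounted at the origin on the work surface. World frame = base frame: x ahead of the robot, y to its left, z up, the work surface at z = 0. Lengths are in m, angles in rad, forces in N, time in s.
With the tool pointing down it reaches from about 0.35 to 0.9 m from the base axis. Payload 8.1 kg.
Tool frame: the origin (TCP) lies between the finger pads; the fingertips stand ahead of it and the grasp point (between the pads) is the TCP (arm.nose_length is the z of the fingertips in the tool frame, in m); z points along the fingers, y is the line along which they close (so a half turn about z gives the same grasp; the last joint's range is limited). The gripper opens to 92 mm and grips with 3 to 60 N. Pads are 19 mm wide; open, the fingers measure 130 mm over their backs; the gripper's body (75 mm by 190 mm) begins 47 mm behind the grasp point.
Start: joints at [1.116, 0.434, 0.025, 1.573, -0.012, 1.134, -0.075], TCP at [0.215, -0.587, 0.246] pointing down, gripper open.
Joint ranges: [-2.62, 2.62], [-0.44, 2.09], [-1.27, 1.32], [0.08, 2.57], [-1.32, 4.46], [0.12, 2], [-2.74, 2.74]. Speed limits (rad/s): [2.22, 2.22, 3.01, 3.01, 3.14, 3.14, 3.14].

INTERFACE

Orientations are given as a rotation vector (axis times angle).
In Python, from cell import sensors, optics, arm gives the robot as it stands.
- The arm moves only by the tool arm_command, never from a script. Its argument "deltas" is one flat list of numbers, 7 for each row, row after row: the turn, a rotation vector about the world's x, y, z as a fraction of full scale, then the shift along the world's x, y, z as a fraction of full scale, then the finger opening in mm, from 0 to 91.8. In form: [wx, wy, wz, dx, dy, dz, fingers, wx, wy, wz, dx, dy, dz, fingers, ...]. A call has 1 to 20 rows; each row is the pose to reach, as a shift and turn from the pose commanded when the call began; what a row does not reach only later rows make up. Full scale, the value 1, is 1 m for a shift and 90 degrees for a turn. A row lasts 1/10 s, in which the tool goes at most 50 mm and 8.59 degrees, less where a joint would pass 70% of its speed; a pose out of reach is approached as far as the arm can. A call with a number of a shift or a turn outside -1 to 1 is refused whole. A call with a gripper value outside its range is refused whole. The fingers move at their own pace and stop on an object; "force" is the grip in N (left out, the last holds). Time passes only in rows, so rows that repeat a pose let the fingers close. It gives the time, the measured TCP pose, the force, the opening and the grip force at its end, in the units of the state.
- sensors.observe(): the state, without advancing time (a new reading comes with each control period).
- optics.get_image(name): name is "side" or "top" or "wrist"; returns the picture (420x560x3 uint8, blue, green, red); there is no depth.
- optics.calibration(name): a dict with "camera_matrix" (3x3 intrinsics, pixels), "rvec" (rotation vector, rad) and "tvec" (3), from world to camera coordinates, as OpenCV has them. Camera axes: x right, y down, z forward; pixel columns grow to the right and rows downward; lengths in m; the calibration is good to about 2 mm. A picture is of the moment at which its call begins: read the wrist's pose just before it. calibration takes no time and is no camera call; for the wrist camera it gives the pose at the moment of the call.
- arm.sign_off(): hands the job in; it is judged then, once.
The state is a dict: "clock": time; "joints": joint angles; "dq": joint speeds; "joint_efforts": joint torques, N m; "position": TCP position; "ee_rot": TCP orientation; "force": force on the tool from outside, world axes, zero at the start; "ft_torque": the same for the moment, N m; "width": opening from 0.0 (shut) to 1.0 (fully open); "gripper_force": force on a finger pad.
Only numpy, scipy, OpenCV 4.12 (cv2) and the standard library are available. Lean on these libraries where they do the work, as an engineer would, in place of code of your own. Each camera call takes 0.05 s, during which the arm holds its last target. There are 200 camera calls.

TASK

Open the blue brush-cleaner jug in its tilted cradle: its red cap is child-resistant, so push the cap down hard along the jug's axis and, keeping it pushed, turn it counter-clockwise until you feel its stop, without wrenching it, then pull it straight off. Set the cap down in the blue square dish, flat on the dish's floor with its grip bar up, and let go. Leave the dish, the brush jar, the paint bottle and the clay packet where they stand.

Things in the scene. Friction and masses are not known exactly. Their poses are not given: they have to be found in the camera images.
- jug: Blue plastic jug, 100 mm diameter, 138 mm long to its mouth, fixed in a grey cradle screwed to the table. Origin at the centre of its bottom; z runs along its axis out through the mouth and leans 30 degrees from vertical, roughly towards the robot. Its x axis is the direction in which the cap's grip bar lies while locked.
- cap_grip (a point): Red cap, closed on the jug at first: a skirt 70 mm in diameter, 31 mm high, with a grip bar on its flat top 64 mm long (x), 22 mm thick (y), 40 mm high; 71 mm in all, about 70 g. This point is on the axis inside the bar, 23 mm above the flat top, 17 mm below the bar's top, 54 mm above the lower rim. z points along the cap's axis, out of the jug.
- liner (a joint): Sprung liner under the cap in the jug's mouth: how far the cap is pushed in, in m. 0 as it stands locked, 0.007 at the hard end, -0.001 with the cap off. The spring pushes 8 N to begin with, 14 N at 4.5 mm, 18 N at 7 mm. Push 4.5 to 7 mm in to free the catch; if let up before the stop is reached, the cap rises and catches again.
- jug_neck (a point): Point on the jug's axis at the neck, under the cap, 130 mm from the jug's bottom; the locked cap's grip point is 46 mm beyond it along the axis. Axes as the jug's. Turned to its stop, the cap is pulled straight out along the axis; after about 30 mm it is clear of the neck.
- dish_floor (a point): Blue square ceramic dish, 140 by 140 mm outside, walls 5 mm thick, 24 mm high over all, loose on the table, 450 g. This point is the centre of its inner floor, 5 mm above the table; x and y run along its sides. It stands to the robot's left or right of the jug.
- brush_jar: Green glass jar with brushes, 68 mm diameter, 85 mm high, brushes reach to 195 mm; origin at the centre of its underside. A bystander, loose.
- paint: Pink paint bottle with a black cap, 52 mm diameter, 140 mm high, standing; origin at the centre of its underside. A bystander, loose.
- clay: White and purple packet of modelling clay, 55 by 75 by 35 mm; origin at the centre of its underside. A bystander, loose.
- cap: Same cap; origin at centre of its lower rim, same axes. Pushed in, it turns counter-clockwise (looking at its top) about the jug's axis to a hidden hard stop 43 to 82 degrees from the locked direction, different each time; only in the last 7 degrees before it is it free. Not pushed in, it has up to 38 degrees of play. Wrenching: over 2.5 N m against stop or catch; the stop is felt at 0.5.
There are look-alikes about, which are no part of the job. What is shaped like the cap but turquoise is not meant.

How it is judged:
By the outcome, as a careful person would: the job done as asked, in the order asked, and still so for the second after the job is handed in, with the robot touching nothing.
It also fails if it takes over 70 s, if anything falls off the work surface, if the arm or the gripper's body presses on something with over 40 N, if the wrist force passes 120 N, or if a joint passes its speed limit or range.

## Working session

There is one attempt and no reset: what is moved stays moved. The work goes in short steps, Python scripts to look and compute and a tool call to move; the robot and the scene stay as the last step left them, time stands still between calls to the robot, and variables do not carry over. Pictures are saved under pics/ and viewed, at most 10 in all, crops included, and the job is handed in when it is done.

Besides the shell and the picture viewer there is one more tool, called in YAML: its name, and indented under it one key for each argument. arm_command: Moves the arm, as the interface text tells. Its arguments: {"type":"object","properties":{"deltas":{"type":"array","items":{"type":"number"}},"force":{"type":"number"}},"required":["deltas"]}

```bash
ls; mkdir -p pics; python3 - <<'E'
from cell import sensors, optics, arm
import cv2,numpy as np
s=sensors.observe();print(s, arm.nose_length)
for n in("side","top"):
    im=optics.get_image(n);cv2.imwrite(f"pics/{n}0.png",im)
    c=optics.calibration(n);print(n,c)
E
```

```text
pics
{'clock': 0.0, 'joints': array([ 1.11641766,  0.4352259 ,  0.02498367,  1.57410913, -0.01159836,
        1.13399288, -0.07511516]), 'dq': array([ 7.33433799e-04,  1.47220268e-03,  1.08522171e-03,  5.20596383e-04,
       -8.12007938e-04,  8.26140757e-04,  1.24296108e-05]), 'joint_efforts': array([ 4.55369673e-04, -6.67858887e+01,  9.85562280e-01, -3.14471126e+01,
       -6.04255730e-02,  4.26765508e-02,  1.31193606e-04]), 'position': array([ 0.21512908, -0.58628978,  0.24493861]), 'ee_rot': array([-3.09163900e+00, -5.49314263e-01,  6.67168762e-04]), 'force': array([-0.14120383,  0.41913779,  0.55005805]), 'ft_torque': array([-0.02348702,  0.02336033,  0.01906121]), 'gripper_force': 0.0, 'width': 1.003834660901743} 0.019
side {'camera_matrix': array([[446.22615698,   0.        , 287.30980208],
       [  0.        , 446.22615698, 203.40518389],
       [  0.        ,   0.        ,   1.        ]]), 'rvec': array([ 2.19642688, -0.08573054,  0.01394877]), 'tvec': array([-0.59716255,  0.16216886,  0.91274791])}
top {'camera_matrix': array([[445.58629384,   0.        , 284.76770384],
       [  0.        , 445.58629384, 206.28670908],
       [  0.        ,   0.        ,   1.        ]]), 'rvec': array([ 2.13885767, -2.10840295,  0.18032996]), 'tvec': array([-0.00302174,  0.62119633,  1.13306843])}
```

View pics/side0.png

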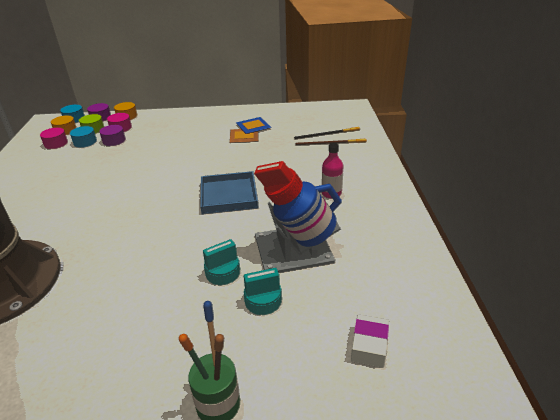

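View pics/top0.png

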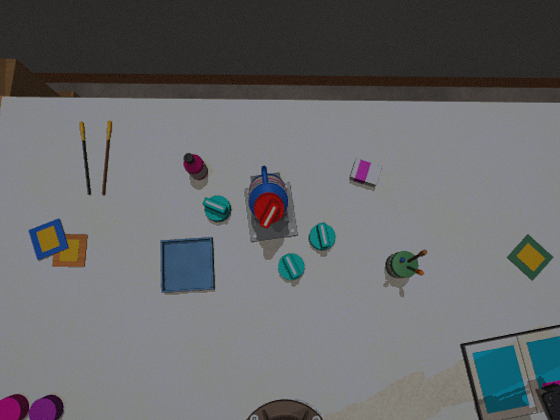

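The side view shows the red cap on the jug at about (278,180), the dish at (228,192), and turquoise look-alikes at (222,262) and (263,290). In the top view the red cap is at (268,210), the dish at (188,265), and turquoise look-alikes at (216,208), (322,236) and (291,266). I choose the red cap on the blue jug and check it in one close crop.

```bash
python3 - <<'E'
import cv2,numpy as np
t=cv2.imread("pics/top0.png")[155:245,228:308];s=cv2.imread("pics/side0.png")[155:275,245:345]
f=lambda i,k:cv2.resize(i,None,fx=k,fy=k,interpolation=cv2.INTER_CUBIC)
a=f(t,5);b=f(s,4)
o=np.zeros((480,800,3),np.uint8);o[:450,:400]=a;o[:480,400:800]=b
cv2.imwrite("pics/crop.png",o)
E
```

```text
(no output)
```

View pics/crop.png

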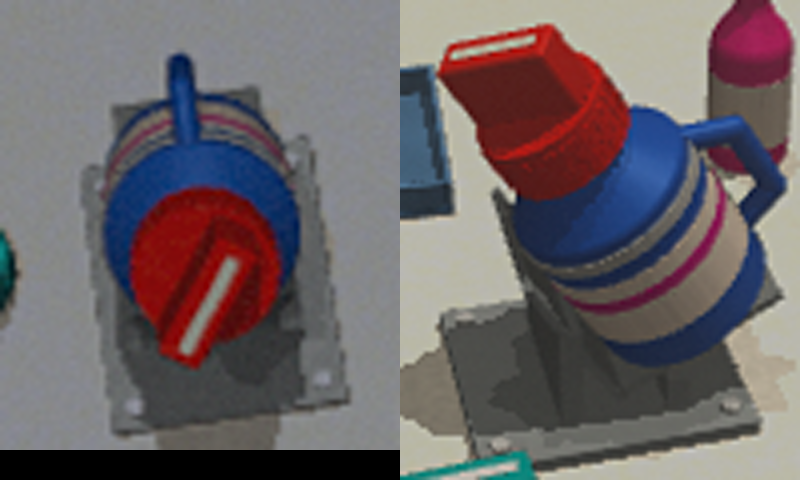

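The crop shows the red cap with a white stripe along its bar top: the ends are near (233,260) and (187,352) in the left panel and (450,57) and (537,38) in the right. This is the right cap. Next I measure the stripe, axis and dish.

```bash
cat > h.py <<'E'
import cv2,numpy as np
from scipy.spatial.transform import Rotation as R
from cell import sensors, optics, arm
def P(c): return np.c_[cv2.Rodrigues(c["rvec"])[0],c["tvec"]]
def norm(c,p): return cv2.undistortPoints(np.array(p,float).reshape(-1,1,2),c["camera_matrix"],None)[:,0]
def tri(c1,p1,c2,p2):
    X=cv2.triangulatePoints(P(c1),P(c2),norm(c1,p1).T,norm(c2,p2).T); return (X[:3]/X[3]).T
def plane(c,p,z):
    M=P(c);d=np.c_[norm(c,p),np.ones(len(np.reshape(p,(-1,2))))]@M[:,:3];o=-M[:,:3].T@M[:,3]
    return o+d*((z-o[2])/d[:,2])[:,None]
def proj(c,X): return cv2.projectPoints(np.array(X,float),c["rvec"],c["tvec"],c["camera_matrix"],None)[0][:,0]
E
python3 - <<'E'
from h import *
t=cv2.imread("pics/top0.png");s=cv2.imread("pics/side0.png");ct=optics.calibration("top");cs=optics.calibration("side")
def stripe(im,box):
    x0,y0,x1,y1=box;h=cv2.cvtColor(im[y0:y1,x0:x1],cv2.COLOR_BGR2HSV)
    g=im[y0:y1,x0:x1,1].astype(int)
    red=cv2.inRange(im[y0:y1,x0:x1],(0,0,90),(60,60,255))
    b=im[y0:y1,x0:x1,0].astype(int);m=(b>95).astype(np.uint8)
    ys,xs=np.nonzero(m);print(len(xs))
    p=np.c_[xs,ys].astype(float);c=p.mean(0);u,sv,v=np.linalg.svd(p-c);d=v[0];q=(p-c)@d
    return c+[x0,y0],d,np.array([c+[x0,y0]+d*(q.min()),c+[x0,y0]+d*(q.max())])
ts=stripe(t,(261,203,279,229));ss=stripe(s,(255,162,282,172))
print(ts,ss)
e1=ts[2][np.argsort(-ts[2][:,1])];e2=ss[2][np.argsort(ss[2][:,0])]
for a,b in((e1,e2),([[265.4,225.4],[274.6,207.0]],[[257.5,169.2],[279.2,164.5]])):
    X=tri(ct,a,cs,b);d=X[1]-X[0];print(X,np.linalg.norm(d),"reproj",proj(ct,X)-a,proj(cs,X)-b)
    x=d/np.linalg.norm(d);c=X.mean(0)
    # z: |z|=1, z_z=cos30, z.x=0
    k=-np.cos(np.pi/6)*x[2];n=np.hypot(x[0],x[1]);A=np.arctan2(x[1],x[0])
    for sg in(1,-1):
        az=A+sg*np.arccos(np.clip(k/(.5*n),-1,1));z=np.array([.5*np.cos(az),.5*np.sin(az),np.cos(np.pi/6)])
        print("az",np.degrees(az),"z",z,"grip",c-.017*z,"bottom",c-(.130+.046+.017)*z)
# cradle bolts & plate
b=plane(ct,[[228+133/5,155+407/5],[228+322/5,155+378/5]],.012);print("bolts",b,np.degrees(np.arctan2(*(b[1]-b[0])[1::-1])))
l=plane(ct,[[228+82/5,155+168/5],[228+115/5,155+433/5],[228+348/5,155+400/5]],.01);print("plate",l)
# dish
h=cv2.cvtColor(t,cv2.COLOR_BGR2HSV);m=cv2.inRange(h,(98,80,30),(115,255,255));m[:,:150]=0;m[:225]=0;m[:,225:]=0;m[310:]=0
r=cv2.minAreaRect(max(cv2.findContours(m,0,2)[0],key=cv2.contourArea));print(r)
q=plane(ct,cv2.boxPoints(r),.024);print(q,q.mean(0),np.linalg.norm(q-np.roll(q,1,0),axis=1))
E
```

```text
51
98
(array([269.15686275, 215.76470588]), array([-0.47100293,  0.88213164]), array([[273.87290032, 206.93213675],
       [264.39754779, 224.67832833]])) (array([264.16326531, 164.67346939]), array([ 0.99945038, -0.03315034]), array([[254.86672279, 164.98182243],
       [278.00710766, 164.2142889 ]]))
[[0.54676072 0.04978979 0.21694633]
 [0.58822119 0.02879789 0.22806075]] 0.04778243037715873 reproj [[ 8.75813539e-02  8.63829201e-01]
 [-1.72689369e-06 -2.70243231e-05]] [[ 1.01365980e+00 -2.48365958e-01]
 [-3.22338558e-05  8.13920536e-06]]
az 87.61820018181352 z [0.02077914 0.49956804 0.8660254 ] grip [0.56713771 0.03080118 0.20778111] bottom [ 0.56348058 -0.05712279  0.05536064]
az -141.32540532485643 z [-0.39035378 -0.31244827  0.8660254 ] grip [0.57412697 0.04460546 0.20778111] bottom [0.64282923 0.09959636 0.05536064]
[[0.54882343 0.04825951 0.2076911 ]
 [0.58924862 0.02723394 0.22799684]] 0.04988580858977034 reproj [[-0.01846933 -0.19307268]
 [-0.03024405 -0.4982271 ]] [[-0.22727174  0.05438141]
 [-0.59488127  0.14875918]]
az 113.04157957811888 z [-0.19569952  0.46011053  0.8660254 ] grip [0.57236291 0.02992484 0.20312154] bottom [ 0.60680603 -0.05105461  0.05070107]
az -168.00042127668246 z [-0.48907456 -0.10395225  0.8660254 ] grip [0.57735029 0.03951391 0.20312154] bottom [0.66342741 0.05780951 0.05070107]
bolts [[ 0.54423629  0.08760985  0.012     ]
 [ 0.56165361 -0.01557632  0.012     ]] -80.4190634223274
plate [[ 0.67809251  0.11991036  0.01      ]
 [ 0.53004726  0.0972269   0.01      ]
 [ 0.54997597 -0.02997846  0.01      ]]
((186.61346435546875, 264.2693176269531), (52.334625244140625, 53.33338165283203), 87.1375961303711)
[[0.53088579 0.34650919 0.024     ]
 [0.54017422 0.20231174 0.024     ]
 [0.401087   0.18921812 0.024     ]
 [0.3920046  0.33045022 0.024     ]] [0.4660379  0.26712232 0.024     ] [0.13980657 0.1444963  0.13970218 0.14152384]
```

Lean azimuth is about -170.5° from the cradle plate, which agrees with -168° from the stripe. The bar is 64 mm long and the grip point sits at a plausible height. I now plan the approach: raise over the brush jar, turn, and stop 110 mm back along the axis.

```bash
cat >> h.py <<'E'
def axes(az,c,xd):
    a=np.radians(az);z=np.array([.5*np.cos(a),.5*np.sin(a),np.cos(np.pi/6)])
    x=np.array(xd,float);x-=z*(x@z);x/=np.linalg.norm(x)
    return c,x,z
def toolR(x,z): return R.from_matrix(np.c_[x,np.cross(-z,x),-z])
def go(p,Rt,p0=None,R0=None):
    s=sensors.observe();p0=s["position"] if p0 is None else p0;R0=R.from_rotvec(s["ee_rot"]) if R0 is None else R0
    w=(Rt*R0.inv()).as_rotvec()/(np.pi/2);print("turn",w.round(4),"deg",np.linalg.norm(w)*90,"shift",(np.array(p)-p0).round(4));return w
E
python3 - <<'E'
from h import *
c,x,z=axes(-170,np.array([.5774,.0391,.2031]),[.81,-.421,.407]);print(x,z)
go(c+.11*z,toolR(x,z))
E
```

```text
[ 0.80560949 -0.42208635  0.41573604] [-0.49240388 -0.08682409  0.8660254 ]
turn [ 0.1798 -0.2898 -0.4766] deg 52.745206980007815 shift [0.3081 0.6159 0.0533]
```

arm_command:
  deltas: [0, 0, 0, 0, 0, 0.05, 91.8, 0, 0, 0, 0, 0.01, 0.1, 91.8, 0.02, -0.03, -0.05, 0.02, 0.05, 0.14, 91.8, 0.04, -0.06, -0.1, 0.04, 0.09, 0.15, 91.8, 0.06, -0.09, -0.15, 0.06, 0.13, 0.15, 91.8, 0.08, -0.12, -0.2, 0.08, 0.17, 0.15, 91.8, 0.1, -0.15, -0.25, 0.1, 0.21, 0.15, 91.8, 0.11, -0.18, -0.3, 0.12, 0.25, 0.15, 91.8, 0.13, -0.21, -0.35, 0.14, 0.29, 0.15, 91.8, 0.15, -0.24, -0.4, 0.16, 0.33, 0.15, 91.8, 0.16, -0.27, -0.44, 0.18, 0.37, 0.15, 91.8, 0.18, -0.29, -0.477, 0.2, 0.41, 0.15, 91.8, 0.18, -0.29, -0.477, 0.22, 0.45, 0.15, 91.8, 0.18, -0.29, -0.477, 0.24, 0.49, 0.14, 91.8, 0.18, -0.29, -0.477, 0.26, 0.53, 0.12, 91.8, 0.18, -0.29, -0.477, 0.28, 0.57, 0.1, 91.8, 0.18, -0.29, -0.477, 0.3, 0.6, 0.08, 91.8, 0.18, -0.29, -0.477, 0.308, 0.616, 0.06, 91.8, 0.18, -0.29, -0.477, 0.308, 0.616, 0.0533, 91.8, 0.18, -0.29, -0.477, 0.308, 0.616, 0.0533, 91.8]

```text
clock: 2.1
position: [0.5223, 0.029, 0.2975]
ee_rot: [-2.802, 0.59, -0.707]
force: [0.5, -0.1, 0.3]
width: 1.003
gripper_force: 0.0
```

```bash
python3 - <<'E'
from h import *
s=sensors.observe();print(s["clock"],s["position"],s["joints"],s["force"],s["ft_torque"])
c,x,z=axes(-170,np.array([.5774,.0391,.2031]),[.81,-.421,.407]);go(c+.11*z,toolR(x,z))
cw=optics.calibration("wrist");im=optics.get_image("wrist");print(cw)
cv2.imwrite("pics/w1.png",im)
print(proj(cw,[c+.017*z+.024*x,c+.017*z-.024*x,c]))
E
```

```text
2.1 [0.52227303 0.02897536 0.29752842] [ 0.67175808  0.0273712  -0.80765886  2.11062541 -0.0040181   0.49233169
 -2.11313372] [ 0.53187239 -0.06266406  0.33959442] [-0.05214869  0.60671008  0.04367699]
turn [ 0.0004 -0.0022  0.0003] deg 0.19968775147403797 shift [0.001  0.0006 0.0008]
{'camera_matrix': array([[312.1347873 ,   0.        , 283.69474072],
       [  0.        , 312.1347873 , 207.62478162],
       [  0.        ,   0.        ,   1.        ]]), 'rvec': array([ 1.58171161, -2.3263733 , -0.02441244]), 'tvec': array([0.28113035, 0.54393159, 0.29430414])}
[[281.73256632 184.09377453]
 [281.88577458 243.4422394 ]
 [281.88367432 208.59730775]]
```

View pics/w1.png

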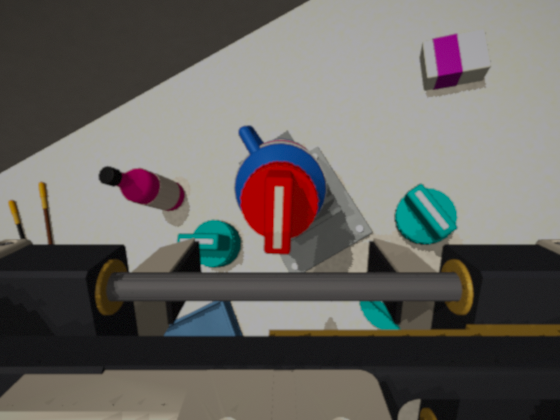

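The wrist picture shows the red cap below the gripper: its stripe runs from about (279,186) to (278,248) and the disc is centred near (280,200). The prediction is off by about 3 px. I refine it once.

```bash
python3 - <<'E'
from h import *
from scipy.optimize import least_squares
im=cv2.imread("pics/w1.png");cw=optics.calibration("wrist");ct=optics.calibration("top");cs=optics.calibration("side")
hsv=cv2.cvtColor(im,cv2.COLOR_BGR2HSV)
red=cv2.inRange(hsv,(0,150,60),(6,255,255))|cv2.inRange(hsv,(174,150,60),(180,255,255));red[:, :225]=0;red[:,335:]=0;red[260:]=0
cn=max(cv2.findContours(red,0,1)[0],key=cv2.contourArea)[:,0].astype(float)
fil=np.zeros_like(red);cv2.drawContours(fil,[cn.astype(int)[:,None]],-1,255,-1)
st=fil&~red; st=cv2.inRange(im,(120,120,120),(255,255,255))&fil
n,l,stt,_=cv2.connectedComponentsWithStats(st);k=1+np.argmax(stt[1:,4]);ys,xs=np.nonzero(l==k);p=np.c_[xs,ys].astype(float)
m=p.mean(0);d=np.linalg.svd(p-m)[2][0];q=(p-m)@d;e=np.array([m+d*(q.min()-.5),m+d*(q.max()+.5)]);e=e[np.argsort(e[:,1])];print("stripe",e)
t=cn[cn[:,1]<215];
f=least_squares(lambda v:np.hypot(*(t-v[:2]).T)-v[2],[280,200,38],loss="soft_l1").x;print("disc",f)
# far end first (top row = +x)
obs=[(ct,[[274.6,207.0],[265.4,225.4]]),(cs,[[279.2,164.5],[257.5,169.2]]),(cw,e)]
r=least_squares(lambda X:np.concatenate([((proj(c,X.reshape(2,3))-o)*(1)).ravel() for c,o in obs]),[.59,.027,.228,.549,.048,.208])
X=r.x.reshape(2,3);print(X,X.mean(0),np.linalg.norm(X[0]-X[1]),r.fun.round(1))
x=(X[0]-X[1]);x/=np.linalg.norm(x);print("xdir",x)
for az in(-174,-170,-166):
    c,xx,z=axes(az,None,x);g=X.mean(0)-.017*z
    print(az,"x.z",x@z,"grip",g,"disc pred (flat top, rim)",proj(cw,[g-.023*z,g-.054*z]),"r",312*.035/(P(cw)@np.r_[g-.023*z,1])[2])
E
```

```text
stripe [[278.63299563 186.39047286]
 [276.64816293 247.55374837]]
disc [279.0280221  200.3377518   37.78325629]
[[0.58921001 0.02976615 0.22666058]
 [0.54918598 0.05236085 0.20628394]] [0.569198   0.0410635  0.21647226] 0.050275746956545575 [-1.1 -0.4 -1.8 -0.3 -0.7  0.1 -0.  -0.4  0.3 -0.3  0.7 -0.2]
xdir [ 0.79609018 -0.44941545  0.40529765]
-174 x.z -0.021378139847624867 grip [0.57765143 0.04195199 0.20174983] disc pred (flat top, rim) [[280.07985669 203.69034079]
 [281.26081758 195.26360694]] r 38.56241951813288
-170 x.z -0.0019797394492709784 grip [0.57756886 0.04253951 0.20174983] disc pred (flat top, rim) [[278.78058294 204.47482443]
 [279.17308127 196.53371123]] r 38.53266248539034
-166 x.z 0.019138333317424105 grip [0.57744551 0.04311984 0.20174983] disc pred (flat top, rim) [[277.53456705 205.34647429]
 [277.17271626 197.94133369]] r 38.50677224231464
```

Azimuth -170° is confirmed: x·z is about 0 and the disc matches. Next, the move to the grip point.

```bash
cat >> h.py <<'E'
C,X,Z=axes(-170,np.array([.5776,.0423,.2020]),[.796,-.449,.405])
def st():
    s=sensors.observe();d=s["position"]-C;y=np.cross(Z,X)
    Rr=(R.from_rotvec(s["ee_rot"])*toolR(X,Z).inv()).as_rotvec()
    print("t",s["clock"],"pos jug xyz mm",(1e3*np.array([d@X,d@y,d@Z])).round(2),"rot deg jug",np.degrees([Rr@X,Rr@y,Rr@Z]).round(2),"F",np.round([s["force"]@X,s["force"]@y,s["force"]@Z],1),"T",np.round([s["ft_torque"]@X,s["ft_torque"]@y,s["ft_torque"]@Z],3),"w",s["width"]*91.8,s["gripper_force"],"q",s["joints"].round(2))
E
python3 - <<'E'
from h import *
st();print(X,np.cross(Z,X),Z);go(C,toolR(X,Z))
E
```

```text
t 2.15 pos jug xyz mm [  1.97  -3.73 111.84] rot deg jug [-0.13  0.04  1.67] F [0.2 0.  0.2] T [-0.224  0.528 -0.071] w 91.73966932865706 0.0 q [ 0.67  0.03 -0.81  2.11 -0.    0.49 -2.11]
[ 0.79520576 -0.44936501  0.40708585] [0.35381665 0.88911904 0.29031209] [-0.49240388 -0.08682409  0.8660254 ]
turn [ 0.0101  0.0005 -0.0156] deg 1.67832737584111 shift [ 0.0548  0.0139 -0.0966]
```

arm_command:
  deltas: [0.01, 0, -0.0156, 0.01, 0.006, -0.012, 91.8, 0.01, 0, -0.0156, 0.02, 0.008, -0.03, 91.8, 0.01, 0, -0.0156, 0.032, 0.01, -0.052, 91.8, 0.01, 0, -0.0156, 0.042, 0.012, -0.073, 91.8, 0.01, 0, -0.0156, 0.05, 0.013, -0.088, 91.8, 0.01, 0, -0.0156, 0.0548, 0.0139, -0.0966, 91.8, 0.01, 0, -0.0156, 0.0548, 0.0139, -0.0966, 91.8, 0.01, 0, -0.0156, 0.0548, 0.0139, -0.0966, 91.8]
  force: 20

```text
clock: 2.95
position: [0.5784, 0.0421, 0.2034]
ee_rot: [-2.784, 0.63, -0.711]
force: [0.9, 0.5, 1.1]
width: 0.999
gripper_force: 0.0
```

```bash
python3 - <<'E'
from h import *
st();go(C,toolR(X,Z))
im=optics.get_image("side");cv2.imwrite("pics/s2.png",cv2.resize(im[80:280,180:400],None,fx=3,fy=3))
E
```

```text
t 2.95 pos jug xyz mm [1.26 0.54 0.8 ] rot deg jug [ 0.02 -0.21  0.01] F [1.  1.1 0.5] T [-0.295  0.523 -0.027] w 91.7427607430488 0.0 q [ 0.32  0.25 -0.56  2.16  0.54  0.28 -2.69]
turn [0.0007 0.0022 0.0005] deg 0.21003975768761537 shift [-0.0008  0.0002 -0.0014]
```

View pics/s2.png

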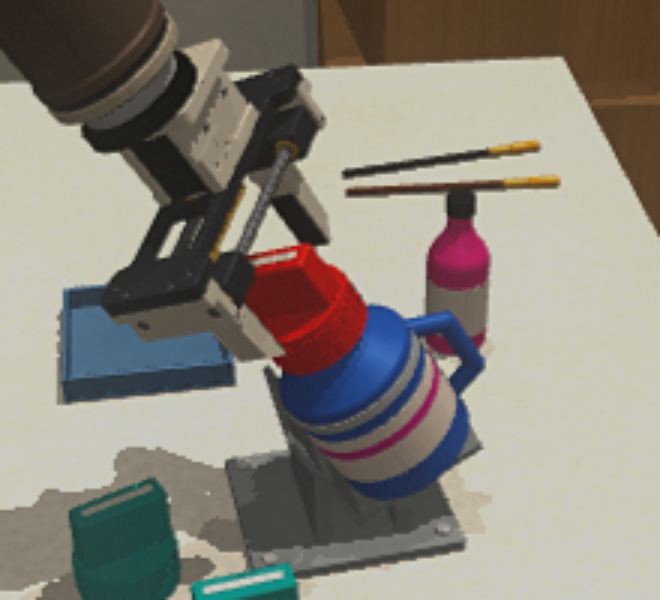

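The fingers straddle the red bar cleanly, with the bar's top at about (275,258) in the crop. I close the gripper.

arm_command:
  deltas: [0, 0.002, 0, -0.0008, 0, -0.0014, 50, 0, 0.002, 0, -0.0008, 0, -0.0014, 15, 0, 0.002, 0, -0.0008, 0, -0.0014, 10, 0, 0.002, 0, -0.0008, 0, -0.0014, 10, 0, 0.002, 0, -0.0008, 0, -0.0014, 10, 0, 0.002, 0, -0.0008, 0, -0.0014, 10, 0, 0.002, 0, -0.0008, 0, -0.0014, 10]
  force: 50

```text
clock: 3.7
position: [0.5773, 0.0432, 0.201]
ee_rot: [-2.785, 0.629, -0.705]
force: [-0.4, 0.4, -0.1]
width: 0.439
gripper_force: 0.0
```

```bash
python3 -c "
from h import *
st()"
```

```text
t 3.7 pos jug xyz mm [-0.98  0.39 -0.79] rot deg jug [-0.01  0.04  0.03] F [-0.6  0.2  0. ] T [-0.308  0.492 -0.06 ] w 40.27391154850639 0.0 q [ 0.32  0.25 -0.56  2.16  0.54  0.28 -2.69]
```

arm_command:
  deltas: [0, 0, 0, 0, 0, 0, 10, 0, 0, 0, 0, 0, 0, 10, 0, 0, 0, 0, 0, 0, 10, 0, 0, 0, 0, 0, 0, 10, 0, 0, 0, 0, 0, 0, 10]

```text
clock: 4.2
position: [0.5773, 0.0432, 0.2011]
ee_rot: [-2.785, 0.629, -0.705]
force: [-1.4, 0.5, 0.0]
width: 0.242
gripper_force: 50.0
```

```bash
python3 -c "
from h import *
st();print(Z*.005)"
```

```text
t 4.2 pos jug xyz mm [-1.02  0.46 -0.76] rot deg jug [-0.01  0.04  0.04] F [-1.3 -0.   0.6] T [-0.301  0.559  0.044] w 22.18474398389777 49.98288094997406 q [ 0.32  0.25 -0.56  2.16  0.54  0.28 -2.69]
[-0.00246202 -0.00043412  0.00433013]
```

arm_command:
  deltas: [0, 0, 0, 0.001, 0.0002, -0.0017, 10, 0, 0, 0, 0.002, 0.0004, -0.0035, 10, 0, 0, 0, 0.0028, 0.0005, -0.0049, 10, 0, 0, 0, 0.0028, 0.0005, -0.0049, 10, 0, 0, 0, 0.0028, 0.0005, -0.0049, 10]

```text
clock: 4.7
position: [0.5799, 0.0437, 0.1965]
ee_rot: [-2.786, 0.629, -0.705]
force: [-9.4, -0.2, 10.9]
width: 0.24
gripper_force: 50.0
```

```bash
python3 -c "
from h import *
st()"
```

```text
t 4.7 pos jug xyz mm [-0.98  0.44 -6.02] rot deg jug [-0.03  0.01  0.05] F [-3.  -0.3 14.1] T [-0.627  0.987  0.001] w 22.045499928913678 49.98677372932434 q [ 0.28  0.26 -0.52  2.16  0.54  0.27 -2.7 ]
```

arm_command:
  deltas: [0, 0, 0, 0.0004, 0.0001, -0.0006, 10, -0.0109, -0.0019, 0.0192, 0.0004, 0.0001, -0.0006, 10, -0.0219, -0.0039, 0.0385, 0.0004, 0.0001, -0.0006, 10, -0.0438, -0.0077, 0.077, 0.0004, 0.0001, -0.0006, 10, -0.0657, -0.0116, 0.1155, 0.0004, 0.0001, -0.0006, 10, -0.0875, -0.0154, 0.154, 0.0004, 0.0001, -0.0006, 10, -0.0875, -0.0154, 0.154, 0.0004, 0.0001, -0.0006, 10]

```text
clock: 5.4
position: [0.5806, 0.0437, 0.1962]
ee_rot: [-2.905, 0.237, -0.756]
force: [-8.4, -1.2, 12.4]
width: 0.236
gripper_force: 50.0
```

```bash
python3 -c "
from h import *
st()"
```

```text
t 5.4 pos jug xyz mm [-0.54  0.64 -6.61] rot deg jug [-0.02 -0.02 16.19] F [-1.1 -0.4 14.9] T [-0.601  0.874  0.004] w 21.637575539194618 49.9870240688324 q [ 0.34  0.27 -0.59  2.16  0.62  0.28 -2.48]
```

arm_command:
  deltas: [-0.0219, -0.0039, 0.0385, 0, 0, 0, 10, -0.0438, -0.0077, 0.077, 0, 0, 0, 10, -0.0657, -0.0116, 0.1155, 0, 0, 0, 10, -0.0875, -0.0154, 0.154, 0, 0, 0, 10, -0.1094, -0.0193, 0.1924, 0, 0, 0, 10, -0.1094, -0.0193, 0.1924, 0, 0, 0, 10]

```text
clock: 6.0
position: [0.5808, 0.0437, 0.1963]
ee_rot: [-2.982, -0.279, -0.801]
force: [-8.3, -1.1, 12.0]
width: 0.239
gripper_force: 50.0
```

```bash
python3 -c "
from h import *
st()"
```

```text
t 6.0 pos jug xyz mm [-0.4   0.73 -6.61] rot deg jug [-0.04 -0.04 36.18] F [-1.2 -0.5 14.6] T [-0.598  0.692  0.054] w 21.919317793499182 49.98645544052124 q [ 0.41  0.29 -0.68  2.15  0.7   0.3  -2.21]
```

arm_command:
  deltas: [-0.0164, -0.0029, 0.0289, 0, 0, 0, 10, -0.0328, -0.0058, 0.0577, 0, 0, 0, 10, -0.0328, -0.0058, 0.0577, 0, 0, 0, 10]

```text
clock: 6.3
position: [0.5808, 0.0437, 0.1963]
ee_rot: [-2.989, -0.437, -0.81]
force: [-8.5, -0.1, 12.5]
width: 0.237
gripper_force: 50.0
```

```bash
python3 -c "
from h import *
st()"
```

```text
t 6.3 pos jug xyz mm [-0.41  0.77 -6.62] rot deg jug [-4.000e-02 -4.000e-02  4.215e+01] F [-1.6  0.5 15. ] T [-0.558  0.691 -0.03 ] w 21.755017995556216 49.986135363578796 q [ 0.43  0.29 -0.71  2.15  0.73  0.31 -2.13]
```

arm_command:
  deltas: [-0.0082, -0.0014, 0.0144, 0, 0, 0, 10, -0.0164, -0.0029, 0.0289, 0, 0, 0, 10, -0.0164, -0.0029, 0.0289, 0, 0, 0, 10]

```text
clock: 6.6
position: [0.5808, 0.0438, 0.1963]
ee_rot: [-2.989, -0.516, -0.814]
force: [-8.9, -1.5, 12.5]
width: 0.234
gripper_force: 50.0
```

```bash
python3 -c "
from h import *
st()"
```

```text
t 6.6 pos jug xyz mm [-0.43  0.82 -6.61] rot deg jug [-4.00e-02 -4.00e-02  4.51e+01] F [-1.3 -0.8 15.4] T [-0.595  0.698 -0.049] w 21.519499321671187 49.98641788959503 q [ 0.44  0.29 -0.72  2.15  0.74  0.31 -2.09]
```

arm_command:
  deltas: [-0.0082, -0.0014, 0.0144, 0, 0, 0, 10, -0.0164, -0.0029, 0.0289, 0, 0, 0, 10, -0.0164, -0.0029, 0.0289, 0, 0, 0, 10]

```text
clock: 6.9
position: [0.5808, 0.0438, 0.1963]
ee_rot: [2.964, 0.592, 0.81]
force: [-8.0, -1.6, 12.4]
width: 0.239
gripper_force: 50.0
```

```bash
python3 -c "
from h import *
st()"
```

```text
t 6.9 pos jug xyz mm [-0.45  0.83 -6.62] rot deg jug [-4.00e-02 -4.00e-02  4.81e+01] F [-0.6 -0.6 14.8] T [-0.631  0.625 -0.052] w 21.961046139418034 49.98639643192291 q [ 0.45  0.3  -0.73  2.15  0.75  0.31 -2.05]
```

arm_command:
  deltas: [-0.0082, -0.0014, 0.0144, 0, 0, 0, 10, -0.0164, -0.0029, 0.0289, 0, 0, 0, 10, -0.0164, -0.0029, 0.0289, 0, 0, 0, 10]

```text
clock: 7.2
position: [0.5808, 0.0438, 0.1963]
ee_rot: [2.935, 0.667, 0.806]
force: [-8.2, -1.6, 12.7]
width: 0.237
gripper_force: 50.0
```

```bash
python3 -c "
from h import *
st()"
```

```text
t 7.2 pos jug xyz mm [-0.45  0.82 -6.62] rot deg jug [-5.00e-02 -4.00e-02  5.11e+01] F [-0.7 -0.7 15.2] T [-0.667  0.716 -0.033] w 21.78316554017724 49.98631775379181 q [ 0.46  0.3  -0.74  2.15  0.76  0.32 -2.01]
```

arm_command:
  deltas: [-0.0082, -0.0014, 0.0144, 0, 0, 0, 10, -0.0164, -0.0029, 0.0289, 0, 0, 0, 10, -0.0164, -0.0029, 0.0289, 0, 0, 0, 10]

```text
clock: 7.5
position: [0.5808, 0.0438, 0.1963]
ee_rot: [2.904, 0.74, 0.801]
force: [-9.4, -0.8, 12.5]
width: 0.235
gripper_force: 50.0
```

```bash
python3 -c "
from h import *
st()"
```

```text
t 7.5 pos jug xyz mm [-0.43  0.77 -6.64] rot deg jug [-5.00e-02 -4.00e-02  5.41e+01] F [-2.  -0.4 15.5] T [-0.576  0.69   0.014] w 21.53648696436005 49.98620331287384 q [ 0.47  0.3  -0.76  2.15  0.77  0.32 -1.96]
```

arm_command:
  deltas: [-0.0082, -0.0014, 0.0144, 0, 0, 0, 10, -0.0164, -0.0029, 0.0289, 0, 0, 0, 10, -0.0164, -0.0029, 0.0289, 0, 0, 0, 10]

```text
clock: 7.8
position: [0.5808, 0.0438, 0.1963]
ee_rot: [2.871, 0.812, 0.796]
force: [-8.8, -1.1, 12.6]
width: 0.236
gripper_force: 50.0
```

```bash
python3 -c "
from h import *
st()"
```

```text
t 7.8 pos jug xyz mm [-0.45  0.78 -6.64] rot deg jug [-5.00e-02 -4.00e-02  5.71e+01] F [-1.4 -0.4 15.3] T [-0.618  0.682 -0.032] w 21.69936515795316 49.98619794845581 q [ 0.48  0.31 -0.77  2.15  0.79  0.33 -1.92]
```

arm_command:
  deltas: [-0.0082, -0.0014, 0.0144, 0, 0, 0, 10, -0.0164, -0.0029, 0.0289, 0, 0, 0, 10, -0.0164, -0.0029, 0.0289, 0, 0, 0, 10]

```text
clock: 8.1
position: [0.5808, 0.0437, 0.1963]
ee_rot: [2.837, 0.883, 0.791]
force: [-7.7, -1.4, 13.3]
width: 0.237
gripper_force: 50.0
```

```bash
python3 -c "
from h import *
st()"
```

```text
t 8.1 pos jug xyz mm [-0.36  0.76 -6.63] rot deg jug [-5.000e-02 -4.000e-02  6.008e+01] F [-0.1 -0.1 15.5] T [-0.61   0.597 -0.176] w 21.770727947808442 49.9948525428772 q [ 0.49  0.31 -0.78  2.15  0.8   0.33 -1.88]
```

arm_command:
  deltas: [-0.0082, -0.0014, 0.0144, 0, 0, 0, 10, -0.0082, -0.0014, 0.0144, 0, 0, 0, 10]

```text
clock: 8.3
position: [0.5809, 0.0436, 0.1964]
ee_rot: [2.82, 0.916, 0.788]
force: [-9.0, -1.1, 13.2]
width: 0.237
gripper_force: 50.1
```

```bash
python3 -c "
from h import *
st()"
```

```text
t 8.3 pos jug xyz mm [-0.28  0.72 -6.62] rot deg jug [-6.000e-02 -4.000e-02  6.151e+01] F [-1.3 -0.4 16. ] T [-0.562  0.603 -0.66 ] w 21.732689157709313 50.117560029029846 q [ 0.5   0.31 -0.79  2.15  0.8   0.33 -1.86]
```

The stop is felt: 0.66 N m at about 61°. I ease the twist slightly and pull straight off along the axis.

arm_command:
  deltas: [0.0055, 0.001, -0.0096, 0, 0, 0, 10, 0.0055, 0.001, -0.0096, -0.0025, -0.0004, 0.0043, 10, 0.0055, 0.001, -0.0096, -0.0049, -0.0009, 0.0087, 10, 0.0055, 0.001, -0.0096, -0.0074, -0.0013, 0.013, 10, 0.0055, 0.001, -0.0096, -0.0098, -0.0017, 0.0173, 10, 0.0055, 0.001, -0.0096, -0.0098, -0.0017, 0.0173, 10]

```text
clock: 8.9
position: [0.5704, 0.0419, 0.213]
ee_rot: [2.833, 0.894, 0.788]
force: [-0.2, 0.2, -0.6]
width: 0.238
gripper_force: 50.0
```

```bash
python3 -c "
from h import *
st()"
```

```text
t 8.9 pos jug xyz mm [-1.03  0.28 13.13] rot deg jug [-3.000e-02  5.000e-02  6.054e+01] F [-0.4 -0.1 -0.5] T [-0.432  0.479 -0.004] w 21.81029154928594 49.98198866844177 q [ 0.58  0.28 -0.87  2.14  0.71  0.36 -1.78]
```

arm_command:
  deltas: [0, 0, 0, -0.005, -0.0009, 0.0087, 10, 0, 0, 0, -0.0098, -0.0017, 0.0173, 10, 0, 0, 0, -0.0148, -0.0026, 0.026, 10, 0, 0, 0, -0.0197, -0.0035, 0.0346, 10, 0, 0, 0, -0.0246, -0.0043, 0.0433, 10, 0, 0, 0, -0.0295, -0.0052, 0.052, 10, 0, 0, 0, -0.0345, -0.006, 0.075, 10, 0, 0, 0, -0.0345, -0.006, 0.09, 10]

```text
clock: 9.7
position: [0.5354, 0.0362, 0.303]
ee_rot: [2.834, 0.895, 0.786]
force: [1.1, -1.0, -0.9]
width: 0.24
gripper_force: 50.0
```

```bash
python3 - <<'E'
from h import *
st();s=sensors.observe();R0=R.from_rotvec(s["ee_rot"]);zt=R0.as_matrix()[:,2]
a=np.cross(zt,[0,0,-1]);a*=np.arcsin(np.linalg.norm(a))/np.linalg.norm(a)
go([.466,.267,.16],R.from_rotvec(a)*R0);print(s["position"],(R.from_rotvec(a)*R0).as_matrix().round(3))
cv2.imwrite("pics/s3.png",optics.get_image("side"))
E
```

```text
t 9.7 pos jug xyz mm [ 10.36   8.98 108.8 ] rot deg jug [ 0.    0.11 60.56] F [ 0.9 -0.7 -1.2] T [-0.439  0.475 -0.064] w 22.044589604780356 49.981693625450134 q [ 1.02  0.12 -1.23  2.06  0.23  0.52 -1.3 ]
turn [-0.0578  0.3271 -0.    ] deg 29.891636741110506 shift [-0.0694  0.2308 -0.143 ]
[0.53543959 0.03618403 0.3030462 ] [[ 0.818  0.575  0.   ]
 [ 0.575 -0.818  0.   ]
 [ 0.     0.    -1.   ]]
```

View pics/s3.png

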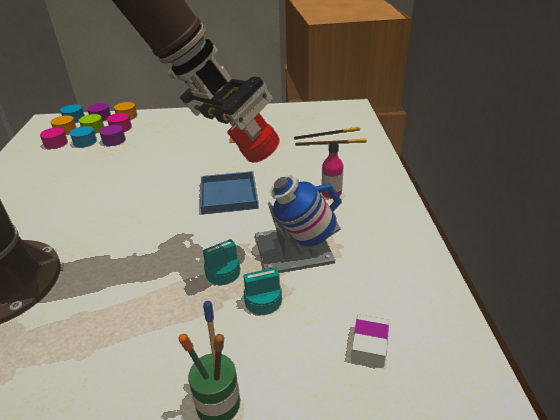

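The cap is off and in the gripper at about (257,140), and the jug's mouth is bare at (286,186). I move over the dish and level the tool.

arm_command:
  deltas: [-0.004, 0.02, 0, -0.004, 0.015, 0, 10, -0.01, 0.055, 0, -0.012, 0.04, 0, 10, -0.019, 0.11, 0, -0.02, 0.07, 0, 10, -0.028, 0.16, 0, -0.03, 0.1, 0, 10, -0.037, 0.21, 0, -0.04, 0.13, -0.01, 10, -0.046, 0.26, 0, -0.048, 0.16, -0.03, 10, -0.054, 0.305, 0, -0.057, 0.19, -0.06, 10, -0.058, 0.327, 0, -0.065, 0.215, -0.09, 10, -0.058, 0.327, 0, -0.0694, 0.2308, -0.12, 10, -0.058, 0.327, 0, -0.0694, 0.2308, -0.143, 10, -0.058, 0.327, 0, -0.0694, 0.2308, -0.143, 10, -0.058, 0.327, 0, -0.0694, 0.2308, -0.143, 10]

```text
clock: 10.95
position: [0.4668, 0.2667, 0.1596]
ee_rot: [2.994, 0.946, 0.001]
force: [0.3, 0.2, 0.6]
width: 0.24
gripper_force: 50.0
```

```bash
python3 - <<'E'
from h import *
s=sensors.observe();R0=R.from_rotvec(s["ee_rot"]);zt=R0.as_matrix()[:,2];print(zt,s["force"],s["joints"].round(2))
a=np.cross(zt,[0,0,-1])
go([.466,.267,.08],R.from_rotvec(a)*R0);print(s["position"])
cs=optics.calibration("side");im=optics.get_image("side")
cv2.imwrite("pics/s4.png",cv2.resize(im[100:240,160:350],None,fx=4,fy=4))
print((proj(cs,[[.466,.267,.005],s["position"]-[0,0,.054]])-[160,100])*4)
E
```

```text
[ 7.81654466e-04 -1.36437639e-03 -9.99998764e-01] [0.27887963 0.23671715 0.56217967] [ 0.07  0.58 -0.98  1.84  0.56  1.03 -2.1 ]
turn [ 0.0009  0.0005 -0.    ] deg 0.09009306558101574 shift [-0.0008  0.0003 -0.0796]
[0.46678054 0.26666284 0.159568  ]
[[274.94730603 375.60536566]
 [259.91991193 239.98474094]]
```

View pics/s4.png

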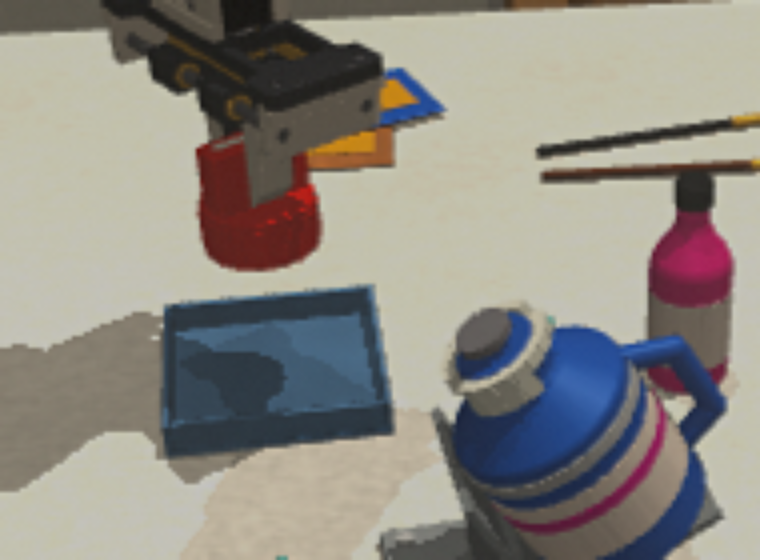

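The cap hangs upright over the dish, with its rim near (260,240) in the crop and the dish floor centred near (275,375). I lower it.

arm_command:
  deltas: [0.001, 0.0005, 0, -0.0008, 0, -0.02, 10, 0.001, 0.0005, 0, -0.0008, 0, -0.045, 10, 0.001, 0.0005, 0, -0.0008, 0, -0.07, 10, 0.001, 0.0005, 0, -0.0008, 0, -0.085, 10, 0.001, 0.0005, 0, -0.0008, 0, -0.092, 10, 0.001, 0.0005, 0, -0.0008, 0, -0.096, 10, 0.001, 0.0005, 0, -0.0008, 0, -0.096, 10]

```text
clock: 11.7
position: [0.4664, 0.2671, 0.0644]
ee_rot: [-2.995, -0.945, -0.003]
force: [0.3, 0.0, 0.3]
width: 0.236
gripper_force: 50.0
```

arm_command:
  deltas: [0, 0, 0, 0, 0, -0.001, 10, 0, 0, 0, 0, 0, -0.0015, 10, 0, 0, 0, 0, 0, -0.0015, 10]

```text
clock: 12.0
position: [0.4663, 0.267, 0.0627]
ee_rot: [-2.995, -0.945, -0.002]
force: [0.6, -0.5, -0.7]
width: 0.234
gripper_force: 50.0
```

arm_command:
  deltas: [0, 0, 0, 0, 0, -0.001, 10, 0, 0, 0, 0, 0, -0.0015, 10, 0, 0, 0, 0, 0, -0.0015, 10]

```text
clock: 12.3
position: [0.466, 0.2668, 0.0608]
ee_rot: [-2.995, -0.946, -0.001]
force: [-0.2, 0.9, -0.4]
width: 0.241
gripper_force: 50.0
```

arm_command:
  deltas: [0, 0, 0, 0, 0, -0.001, 10, 0, 0, 0, 0, 0, -0.001, 10]

```text
clock: 12.5
position: [0.466, 0.2668, 0.0597]
ee_rot: [-2.995, -0.946, -0.001]
force: [0.4, -0.1, -1.4]
width: 0.233
gripper_force: 50.0
```

arm_command:
  deltas: [0, 0, 0, 0, 0, -0.0005, 10, 0, 0, 0, 0, 0, -0.001, 10, 0, 0, 0, 0, 0, -0.001, 10]

```text
clock: 12.8
position: [0.466, 0.2668, 0.0588]
ee_rot: [-2.995, -0.946, -0.001]
force: [-0.1, 0.7, -0.5]
width: 0.236
gripper_force: 50.0
```

arm_command:
  deltas: [0, 0, 0, 0, 0, -0.0005, 10, 0, 0, 0, 0, 0, -0.0005, 10]

```text
clock: 13.0
position: [0.466, 0.2668, 0.0583]
ee_rot: [-2.995, -0.946, -0.001]
force: [-0.0, -0.1, -1.2]
width: 0.237
gripper_force: 50.0
```

arm_command:
  deltas: [0, 0, 0, 0, 0, -0.0005, 10, 0, 0, 0, 0, 0, -0.0007, 10, 0, 0, 0, 0, 0, -0.0007, 10]

```text
clock: 13.3
position: [0.4661, 0.267, 0.058]
ee_rot: [-2.995, -0.946, -0.002]
force: [-1.3, -0.7, 5.2]
width: 0.237
gripper_force: 50.0
```

arm_command:
  deltas: [0, 0, 0, 0, 0, -0.0005, 10, 0, 0, 0, 0, 0, -0.0005, 10]

```text
clock: 13.5
position: [0.4662, 0.267, 0.0579]
ee_rot: [-2.995, -0.946, -0.002]
force: [-0.9, -1.7, 10.9]
width: 0.236
gripper_force: 50.0
```

The cap is resting on the dish floor, at 10.9 N. I release and retreat.

arm_command:
  deltas: [0, 0, 0, 0, 0, 0.0003, 30, 0, 0, 0, 0, 0, 0.0003, 40, 0, 0, 0, 0, 0, 0.0003, 60, 0, 0, 0, 0, 0, 0.0003, 60, 0, 0, 0, 0, 0, 0.0003, 60, 0, 0, 0, 0, 0, 0.0003, 60, 0, 0, 0, 0, 0, 0.0003, 60, 0, 0, 0, 0, 0, 0.01, 60, 0, 0, 0, 0, 0, 0.04, 60, 0, 0, 0, 0, 0, 0.08, 60, 0, 0, 0, 0, 0, 0.12, 60, 0, 0, 0, 0, 0, 0.16, 60, 0, 0, 0, -0.04, 0, 0.2, 60, 0, 0, 0, -0.06, 0, 0.22, 60, 0, 0, 0, -0.06, 0, 0.22, 60]

```text
clock: 15.0
position: [0.4034, 0.2693, 0.2813]
ee_rot: [-2.992, -0.952, -0.009]
force: [-0.1, 0.4, 0.1]
width: 0.651
gripper_force: 0.0
```

```bash
python3 - <<'E'
from h import *
s=sensors.observe();print(s["position"],s["width"]*91.8,s["force"])
im=optics.get_image("side");cv2.imwrite("pics/s5.png",cv2.resize(im[100:400,150:410],None,fx=2,fy=2))
E
```

```text
[0.40340737 0.26925115 0.28127978] 59.781441347831084 [-0.12263994  0.40683747  0.06145418]
```

View pics/s5.png

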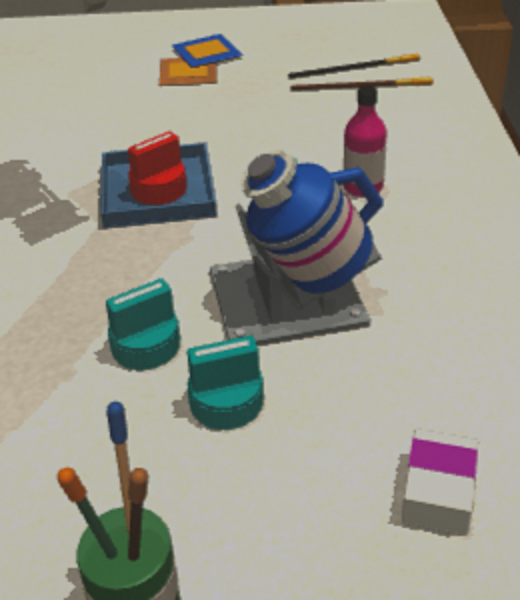

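The cap sits flat in the dish, bar up, at about (158,170). The jug is open, everything else is where it was, and the gripper is clear.

```bash
python3 -c "
from cell import arm
print(arm.sign_off())"
```

```text
the job is handed in; nothing more can be done
None
```

The jug is open and the red cap lies flat in the blue dish with its grip bar up; the other objects look unmoved in the last picture, and I handed the job in at about 15 s on the robot's clock.

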